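Check a kit in at the scanning station

TASK

Check the fittings kit in at the scanning station: first push its loaded drawer fully shut, then pick up the small white carton with the purple stripe and lift it clear over the things on the bench without disturbing any of them. Hold it level about 1 cm above the dark scan window on top of the station, centred, with its long side along the window's long side, and never let it touch the station. Finish while still holding it there, steady.

Things in the scene. Friction and masses are not known exactly. Their poses are not given: they have to be found in the camera images.
- carton_centre (a point): centre of the small white carton with a purple stripe, 45 mm (its x) x 70 mm (its y) x 35 mm high (its z), about 60 g, a closed rigid box that lies loose on the bench; the point is half-way up, 17.5 mm above its underside, axes along its edges. Either way round is equal.
- window (a point): centre of the dark glass scan window, on the glass, in the flat white top of the fixed grey scanning station, 70 mm above the bench. Axes: z up, x from the drawer side to the back of the station, y along the long side of the window. The window is 55 mm (x) x 80 mm (y), in a metal bezel 6 mm wide that stands 1.5 mm above the glass. The station is 140 mm (x) x 160 mm (y), the window in the middle of its top.
- drawer_face (a point): centre of the outer face of the station's blue drawer front, an upright flat panel 150 mm wide (y), 46 mm high (from 10 to 56 mm above the bench); its axes are the window's: the face looks along -x and the drawer is pushed shut along +x. It carries three small fittings fixed in it, up to 45 mm high, behind the panel. When shut the panel lies against the housing, the face 78 mm in front of the window's centre.
- drawer (a joint): opening of the drawer in m: 0 fully shut (a firm stop), up to 0.08 open. It slides with about 2 N of friction and stays where it is left.
- timer: white bench timer with a grey display and orange keys, 33 x 66 x 55 mm high; origin at the centre of its underside. Bystander, free to tip or slide.
- bottle: small amber bottle with green label and white cap, 28 mm diameter, 62 mm high; origin at the centre of its underside. Bystander, free to tip or slide.
- rack: white vial rack holding four capped vials that stay in it, 61 x 155 mm (x x y); the vials reach 45 mm high; origin at the centre of its underside. Bystander standing between the carton's side of the bench and the station, free to slide.

How it is judged:
On the way, in this order (a step that is already met when the one before it is completed fails the run):
1. the drawer is fully shut (value of joint drawer below 0.004 m), for 0.2 s.
2. the carton is held in the gripper, lifted clear above the vials (height (world z) of carton_centre above 0.075 m and contact force between carton and the fingers above 0.5 N and value of joint drawer below 0.004 m), for 0.2 s.
At the end, for the whole second after the job is handed in: The drawer is shut (within 4 mm); the carton hangs still in the gripper, touching nothing else, its centre within 9 mm of the window's centre along and across the window, its underside 3 to 22 mm above the glass, its long side within 8 degrees of the window's, level within about 7 degrees (value of joint drawer below 0.004 m and contact force between carton and the fingers above 0.5 N and contact force between carton and station below 0.1 N and x of carton_centre in the frame of window between -0.009 and 0.009 m and y of carton_centre in the frame of window between -0.009 and 0.009 m and z of carton_centre in the frame of window between 0.0205 and 0.0395 m and angle between the y axis of carton_centre and the y axis of window, either way round below 0.14 rad and angle between carton_centre's own z axis and vertical below 0.12 rad and linear speed of carton below 0.02 m/s); the arm keeps its last pose, push and grip.
It fails at once if the carton touches the station (contact force between carton and station above 0.3 N).
It fails at once if the timer is pushed aside (2 cm) or tipped (distance of timer from where it was at the start of the episode above 0.02 m or angle between timer's own z axis and vertical above 0.3 rad).
It fails at once if the bottle is pushed aside (2 cm) or tipped (distance of bottle from where it was at the start of the episode above 0.02 m or angle between bottle's own z axis and vertical above 0.3 rad).
It fails at once if the rack is pushed aside (2 cm) or tipped (distance of rack from where it was at the start of the episode above 0.02 m or angle between rack's own z axis and vertical above 0.3 rad).
It also fails if it takes over 61 s, if anything falls off the work surface, if the arm or the gripper's body presses on something with over 40 N, if the wrist force passes 120 N, or if a joint passes its speed limit or range.

ROBOT

A 6-joint arm with a two-finger parallel gripper is mounted at the origin on a cart in front of the work surface, level with it; the furniture and walls round the work are solid. World frame = base frame: x ahead of the robot, y to its left, z up, the work surface at z = 0. Lengths are in m, angles in rad, forces in N, time in s.
With the tool pointing down it reaches from about 0.35 to 0.775 m from the base axis. Payload 5.5 kg.
Tool frame: the origin (TCP) lies midway between the tips of the shut fingers; the grasp point (between the pads) lies env.grasp_offset behind it (env.grasp_offset is the distance from the TCP to the grasp point, in m); z points along the fingers, y is the line along which they close (so a half turn about z gives the same grasp; the last joint's range is limited). The gripper opens to 85 mm and grips with 20 to 120 N. Pads are 22 mm wide; open, the fingers measure 114 mm over their backs; the gripper's body (76 mm by 85 mm) begins 54 mm behind the grasp point. The pads swing forward as they close: fully open they stand 13 mm farther back than shut.
Start: joints at [-1.312, 0.313, 0.046, 1.304, 0, 1.431], TCP at [0.223, -0.53, 0.231] pointing down, gripper open.
Joint ranges: [-2.76, 2.76], [-0.86, 1.69], [-1.03, 1.26], [-2.2, 2.34], [-1.47, 1.5], [-3.14, 3.14]. Speed limits (rad/s): [2.57, 2.57, 3.14, 3.14, 3.14, 3.14].

INTERFACE

Orientations are given as a unit quaternion [w, x, y, z].
In Python, from workcell import monitor, viewer, order, env gives the robot as it stands.
- The arm moves only by the tool carry_out, never from a script. Its argument "plan" is a list that holds one entry, the list of rows, each a list of 7 numbers: the turn, a rotation vector about the world's x, y, z in rad, then the shift along the world's x, y, z in mm, then the finger opening in mm, from 0 to 85.4. A call has 1 to 20 rows; each row is the pose to reach, as a shift and turn from the pose commanded when the call began; what a row does not reach only later rows make up. A row lasts 1/10 s, in which the tool goes at most 50 mm and 8.59 degrees, less where a joint would pass 70% of its speed; a pose out of reach is approached as far as the arm can. A call with a gripper value outside its range is refused whole. The fingers move at their own pace and stop on an object; "squeeze" is the grip in N (left out, the last holds). Time passes only in rows, so rows that repeat a pose let the fingers close. It gives the time, the measured TCP pose, the force, the opening and the grip force at its end, in the units of the state.
- monitor.get_state(): the state, without advancing time (a new reading comes with each control period).
- viewer.read_camera(name): name is "scene" or "side" or "wrist"; returns the picture (480x640x3 uint8, red, green, blue); there is no depth.
- viewer.calibration(name): a dict with "K" (3x3 intrinsics, pixels), "eye" and "rotation" of the camera in the world. Camera axes: x right, y down, z forward; pixel columns grow to the right and rows downward; lengths in m; the calibration is good to about 2 mm. The wrist camera is an equidistant fisheye: a pixel r from the principal point sees the ray r / f radians off the axis. A picture is of the moment at which its call begins: read the wrist's pose just before it. calibration takes no time and is no camera call; for the wrist camera it gives the pose at the moment of the call.
- order.hand_in(): hands the job in; it is judged then, once.
The state is a dict: "clock": time; "joint_pos": joint angles; "qvel": joint speeds; "tau": joint torques, N m; "tcp_pos": TCP position; "orientation": TCP orientation; "wrist_force": force on the tool from outside, world axes, zero at the start; "ft_torque": the same for the moment, N m; "finger_gap": finger opening in m; "grip_force": force on a finger pad.
Only numpy, scipy, OpenCV 4.12 (cv2) and the standard library are available. Lean on these libraries where they do the work, as an engineer would, in place of code of your own. Each camera call takes 0.05 s, during which the arm holds its last target. There are 200 camera calls.

## Working session

There is one attempt and no reset: what is moved stays moved. The work goes in short steps, Python scripts to look and compute and a tool call to move; the robot and the scene stay as the last step left them, time stands still between calls to the robot, and variables do not carry over. Pictures are saved under pics/ and viewed, at most 10 in all, crops included, and the job is handed in when it is done.

Besides the shell and the picture viewer there is one more tool, called after "Emit:" as a command line: name --argument value ..., lists and objects as JSON in quotes. carry_out: Moves the arm, as the interface text tells. Its arguments: {"type":"object","properties":{"plan":{"type":"array","items":{"type":"array","items":{"type":"array","items":{"type":"number"}}}},"squeeze":{"type":"number"}},"required":["plan"]}

```bash
mkdir -p pics; cat > h.py <<'E'
import numpy as np, cv2
from workcell import monitor, viewer, order, env
def ray(c,u,v,wrist=False):
    K=np.array(c["K"]);R=np.array(c["rotation"]);e=np.array(c["eye"])
    x=(u-K[0,2])/K[0,0];y=(v-K[1,2])/K[1,1]
    if wrist:
        r=np.hypot(x,y);s=np.sin(r)/r if r>1e-9 else 1;d=np.array([x*s,y*s,np.cos(r)])
    else: d=np.array([x,y,1.])
    if R.shape!=(3,3):
        from scipy.spatial.transform import Rotation as Ro
        R=Ro.from_quat(R,scalar_first=True).as_matrix()
    d=R@d; return e,d/np.linalg.norm(d)
def plane(c,u,v,z,wrist=False):
    e,d=ray(c,u,v,wrist); return e+d*(z-e[2])/d[2]
def meet(a,b):
    (e1,d1),(e2,d2)=a,b
    t=np.linalg.lstsq(np.c_[d1,-d2],e2-e1,rcond=None)[0]
    p,q=e1+t[0]*d1,e2+t[1]*d2
    return (p+q)/2,np.linalg.norm(p-q)
E
python3 - <<'E'
from h import *
np.set_printoptions(precision=4,suppress=True)
print(env.grasp_offset)
for n in("scene","side","wrist"):
    c=viewer.calibration(n);print(n,c)
    cv2.imwrite(f"pics/{n}0.png",viewer.read_camera(n)[:,:,::-1])
print(monitor.get_state())
E
```

```text
0.0187
scene {'K': array([[468.2953,   0.    , 319.1467],
       [  0.    , 468.2953, 231.6849],
       [  0.    ,   0.    ,   1.    ]]), 'eye': array([-0.0988,  0.2972,  0.9449]), 'rotation': array([ 0.1815, -0.4848,  0.8045, -0.2912])}
side {'K': array([[472.7061,   0.    , 316.4381],
       [  0.    , 472.7061, 241.4772],
       [  0.    ,   0.    ,   1.    ]]), 'eye': array([ 0.4013, -0.7408,  0.7256]), 'rotation': array([-0.4075,  0.9071, -0.0972,  0.0398])}
wrist {'K': array([[371.6483,   0.    , 319.7694],
       [  0.    , 371.6483, 242.4875],
       [  0.    ,   0.    ,   1.    ]]), 'eye': array([ 0.2855, -0.5041,  0.3743]), 'rotation': array([ 0.1109,  0.8259, -0.5477, -0.0746])}
{'clock': 0.15, 'joint_pos': array([-1.3116,  0.3139,  0.0453,  1.3036, -0.    ,  1.4312]), 'qvel': array([-0.0004, -0.0031,  0.0032,  0.0014,  0.0008,  0.0003]), 'tau': array([  0.0016, -48.1065,  29.8814,   0.0139,  -0.0001,  -0.    ]), 'tcp_pos': array([ 0.2232, -0.5295,  0.2306]), 'orientation': array([-0.0007,  0.9802,  0.1981, -0.0001]), 'wrist_force': array([ 0.2164, -0.3337,  0.0701]), 'ft_torque': array([ 0.0096, -0.0154,  0.0062]), 'grip_force': 0.0, 'finger_gap': 0.08561829920991744}
```

View pics/scene0.png

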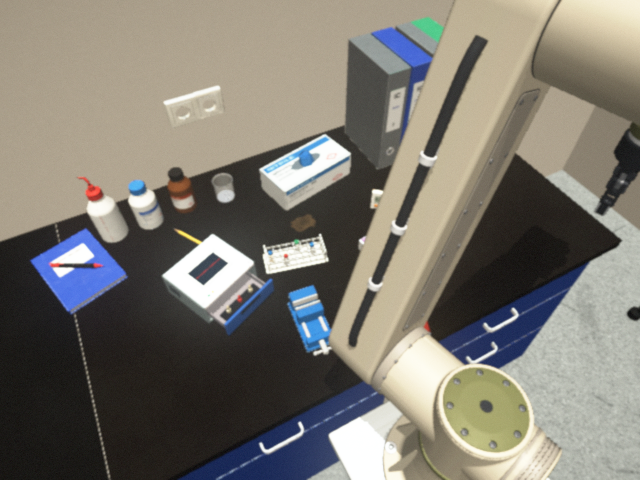

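View pics/side0.png

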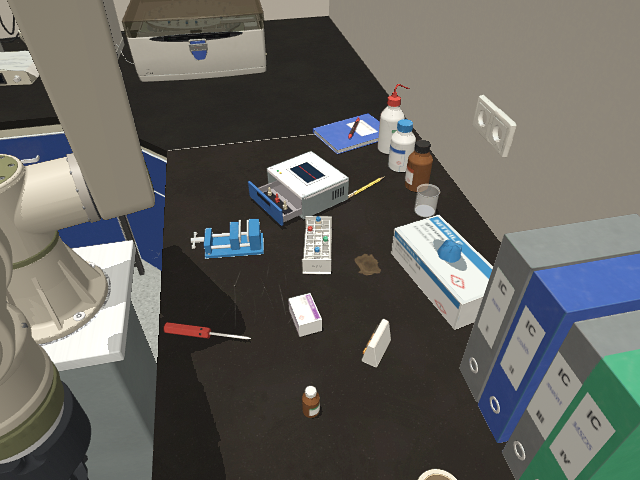

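The scene view shows the station at about (210,275) with its open blue drawer at (248,305), and a blue vise at (308,318). The arm hides the carton. The side view shows the carton at (305,314), rack (317,245), timer (376,343), bottle (311,402), and station top (308,175) with the drawer face at (266,203).

```bash
python3 - <<'E'
from h import *
a=cv2.imread("pics/scene0.png")[225:335,155:355];b=cv2.imread("pics/side0.png")[145:265,180:360];c=cv2.imread("pics/side0.png")[280:350,270:340]
f=lambda x,w,h:cv2.resize(x,(w,h),interpolation=cv2.INTER_CUBIC)
o=np.zeros((600,800,3),np.uint8);o[:220,:400]=f(a,400,220);o[240:600,:540]=f(b,540,360);o[:210,420:630]=f(c,210,210)
cv2.imwrite("pics/crop1.png",o)
w=cv2.imread("pics/wrist0.png")
E
```

```text
(no output)
```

View pics/crop1.png

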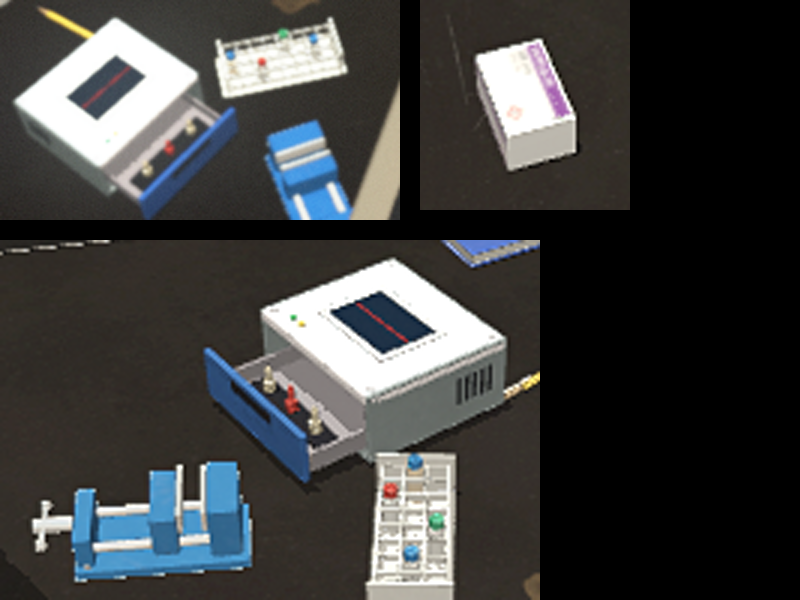

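View pics/wrist0.png

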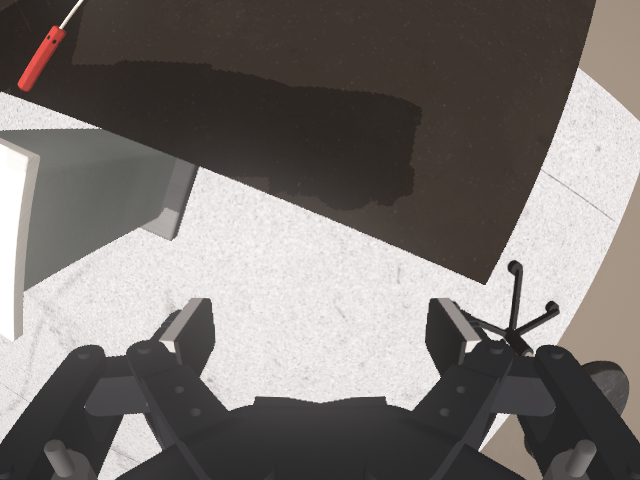

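The crops show the window corners, drawer panel edge and carton top corners clearly. The wrist view shows only the bench edge and floor so far.

```bash
cat > m.py <<'E'
from h import *
np.set_printoptions(precision=4,suppress=True)
S=viewer.calibration("scene");D=viewer.calibration("side")
s=lambda x,y:(155+x/2,225+y/2)
d=lambda x,y:(180+x/3,145+(y-240)/3)
k=lambda x,y:(270+(x-420)/3,280+y/3)
P={"w-y dr":((145,72),(384,353)),"w-y bk":((108,57),(437,331)),"w+y dr":((105,118),(330,306)),"w+y bk":((70,100),(381,291)),
"st+y bk":((16,100),(395,260)),"st-y bk":((112,20),(506,343)),"st-y dr":((200,85),(370,397)),"st+y dr":((100,165),(262,311)),
"face +y":((140,195),(206,350)),"face -y":((235,110),(306,437))}
r={}
for n,(a,b) in P.items():
    p,e=meet(ray(S,*s(*a)),ray(D,*d(*b)));r[n]=p;print(n,p,round(e,4))
w=np.mean([r[n] for n in r if n[0]=='w'],0);t=np.mean([r[n] for n in r if n[:2]=='st'],0)
y=r["st+y bk"]-r["st-y bk"]+r["st+y dr"]-r["st-y dr"];yaw=np.arctan2(-y[0],y[1])
f=(r["face +y"]+r["face -y"])/2;ax=np.array([np.cos(yaw),np.sin(yaw)])
print("win",w,"top",t,"yaw deg",np.degrees(yaw),"face",f,"dist",(w-f)[:2]@ax,"lateral",(w-f)[:2]@[-ax[1],ax[0]])
c=np.array([plane(D,*k(*q),.035) for q in((475,57),(541,40),(577,120),(512,142))]);print("carton",c[:,:2],c.mean(0))
print("bottom",[plane(D,*k(*q),0)[:2] for q in((512,170),(575,153))])
print("rack",[plane(D,*d(*q),.04)[:2] for q in((376,455),(455,455),(368,585),(453,582))])
print("vise",[plane(D,*d(*q),.0)[:2] for q in((77,580),(250,568))],[plane(D,*d(*q),.04)[:2] for q in((212,465),(240,465))])
print("vise top",meet(ray(S,*s(318,122)),ray(D,*d(240,465))))
print("bottle",plane(D,311,414,0),"timer",[plane(D,*q,0) for q in((363,362),(375,366))],"screwdriver",plane(D,190,330,.02))
E
python3 m.py
```

```text
w-y dr [0.5759 0.1922 0.0731] 0.0027
w-y bk [0.6254 0.2226 0.0657] 0.0008
w+y dr [0.539  0.2556 0.0787] 0.0079
w+y bk [0.5875 0.2823 0.0701] 0.0077
st+y bk [0.6132 0.336  0.0686] 0.0006
st-y bk [0.6792 0.1989 0.0624] 0.0013
st-y dr [0.5478 0.1425 0.0617] 0.0155
st+y dr [0.4867 0.2791 0.069 ] 0.0016
face +y [0.437  0.2523 0.0566] 0.0028
face -y [0.4964 0.1184 0.0534] 0.0059
win [0.5819 0.2382 0.0719] top [0.5817 0.2391 0.0654] yaw deg 24.909764944299027 face [0.4667 0.1854 0.055 ] dist 0.12673757823175325 lateral -0.0006449229665279696
carton [[ 0.4705 -0.1326]
 [ 0.515  -0.1274]
 [ 0.5235 -0.197 ]
 [ 0.4812 -0.2051]] [ 0.4976 -0.1655  0.035 ]
bottom [array([ 0.4812, -0.1995]), array([ 0.5227, -0.1951])]
rack [array([0.5504, 0.1041]), array([0.61  , 0.0908]), array([ 0.5171, -0.0369]), array([ 0.5757, -0.0468])]
vise [array([0.314 , 0.0561]), array([0.4412, 0.0412])] [array([0.4251, 0.1194]), array([0.4461, 0.1147])]
vise top (array([0.4316, 0.0518, 0.0816]), np.float64(0.02663861883119948))
bottle [ 0.4691 -0.3559  0.    ] timer [array([ 0.5802, -0.2782,  0.    ]), array([ 0.5987, -0.2908,  0.    ])] screwdriver [ 0.2807 -0.1554  0.02  ]
```

Emit:
carry_out --plan '[[[0,0,0.035,60,80,20,0],[0,0,0.035,120,160,20,0],[0,0,0.035,180,240,20,0],[0,0,0.035,217,340,20,0],[0,0,0.035,217,340,20,0],[0,0,0.035,217,340,20,0],[0,0,0.035,217,340,20,0],[0,0,0.035,217,340,20,0],[0,0,0.035,217,340,20,0],[0,0,0.035,217,340,20,0],[0,0,0.035,217,340,20,0],[0,0,0.035,217,340,20,0],[0,0,0.035,217,340,20,0]]]' --squeeze 30

```text
clock: 1.45
tcp_pos: [0.4397, -0.1913, 0.2512]
orientation: [-0.0, 0.977, 0.214, -0.0]
wrist_force: [-0.4, 0.3, 0.6]
finger_gap: 0.0003
grip_force: 0.0
```

```bash
python3 - <<'E'
from h import *
import pickle
np.set_printoptions(precision=4,suppress=True)
c=viewer.calibration("wrist");im=viewer.read_camera("wrist")[:,:,::-1];pickle.dump(c,open("c1.pkl","wb"))
cv2.imwrite("pics/wrist1.png",im);s=monitor.get_state();print(c["eye"],s["tcp_pos"],s["orientation"],s["finger_gap"])
cv2.imwrite("pics/scene1.png",viewer.read_camera("scene")[:,:,::-1])
E
```

```text
[ 0.5011 -0.1637  0.395 ] [ 0.4397 -0.1911  0.2512] [ 0.      0.9768  0.214  -0.0001] -0.00024470033306586816
```

View pics/wrist1.png

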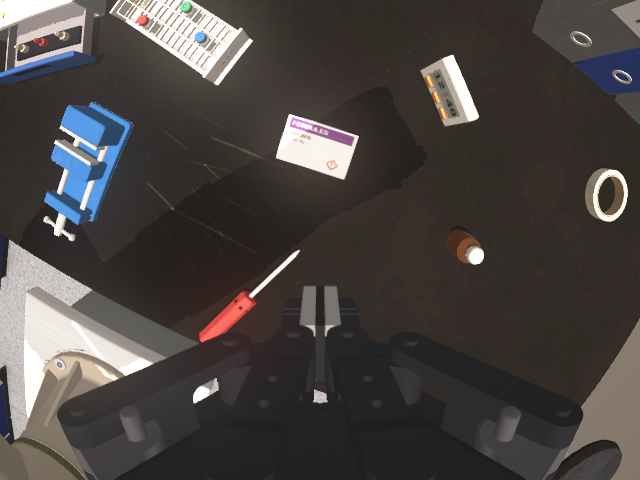

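The wrist view shows the carton, top corners near (289,114), (358,132), (346,178), (277,157). The vise is at (90,160), the bottle at (465,246), the timer at (450,92) and the rack at (185,40).

```bash
python3 - <<'E'
from h import *
import pickle
np.set_printoptions(precision=4,suppress=True)
c=pickle.load(open("c1.pkl","rb"));D=viewer.calibration("side")
im=cv2.imread("pics/wrist1.png");m=np.zeros((480,640),np.uint8)
g=im[90:200,260:380].max(2)>95;m[90:200,260:380]=g*255
co=max(cv2.findContours(m,0,1)[0],key=cv2.contourArea);r=cv2.approxPolyDP(co,6,True)[:,0];print(r.tolist())
W=[(289,114),(358,132),(346,178.5),(277,157.5)]
k=lambda x,y:(270+(x-420)/3,280+y/3)
# back (+y?) order: side top corners
Q=np.array([plane(c,*q,.035,True) for q in r]);print(Q[:,:2],Q.mean(0))
(ctr,sz,a)=cv2.minAreaRect((Q[:,:2]*1000).astype(np.float32));print(ctr,sz,a)
Sd=[k(*q) for q in((475,57),(541,40),(577,120),(512,142))]
for u in Sd:
    p=plane(D,*u,.035); j=np.argmin(np.linalg.norm(Q-p,axis=1)); print(meet(ray(c,*r[j],True),ray(D,*u)))
print("vise hi z",[plane(c,*q,.06,True)[:2] for q in((72,103),(118,115),(130,118),(100,101))],"bottle top",plane(c,475,256,.062,True))
print("timer",[plane(c,*q,0.055,True)[:2] for q in((452,55),(478,118))])
E
```

```text
[[288, 114], [276, 158], [344, 179], [358, 136]]
[[ 0.514  -0.1243]
 [ 0.4703 -0.1313]
 [ 0.479  -0.1997]
 [ 0.5226 -0.1941]] [ 0.4965 -0.1624  0.035 ]
(496.4617004394531, -162.0175018310547) (44.2170524597168, 70.37443542480469) 7.239331245422363
(array([ 0.4704, -0.1313,  0.0336]), np.float64(0.0005279355249138779))
(array([ 0.5148, -0.1241,  0.0314]), np.float64(0.0015423823664639093))
(array([ 0.5235, -0.1944,  0.0318]), np.float64(0.001272146209656371))
(array([ 0.4802, -0.2006,  0.0297]), np.float64(0.003250721764986091))
vise hi z [array([0.4461, 0.0944]), array([0.4523, 0.0318]), array([0.4541, 0.0172]), array([0.4587, 0.059 ])] bottle top [ 0.47   -0.3486  0.062 ]
timer [array([ 0.6343, -0.2392]), array([ 0.5915, -0.2885])]
```

Emit:
carry_out --plan '[[[0,0,0,0,50,0,0],[0,0,0,0,100,0,0],[0,0,0,0,150,0,0],[0,0,0,0,200,0,0],[0,0,0,-5,250,0,0],[0,0,0,-10,300,0,0],[0,0,0,-15,340,0,0],[0,0,0,-15,373,0,0],[0,0,0,-15,373,0,0],[0,0,0,-15,373,0,0],[0,0,0,-15,373,0,0],[0,0,0,-15,373,0,0],[0,0,0,-15,373,-40,0],[0,0,0,-15,373,-80,0],[0,0,0,-15,373,-120,0],[0,0,0,-15,373,-150,0],[0,0,0,-15,373,-150,0],[0,0,0,-15,373,-150,0]]]'

```text
clock: 3.35
tcp_pos: [0.4254, 0.1823, 0.1018]
orientation: [0.0, 0.977, 0.214, -0.0]
wrist_force: [-0.6, -0.1, 1.2]
finger_gap: -0.0003
grip_force: 0.0
```

```bash
python3 - <<'E'
from h import *
a=viewer.read_camera("side")[130:280,180:380,::-1];b=viewer.read_camera("wrist")[:,:,::-1]
o=np.zeros((600,800,3),np.uint8);o[:300,:400]=cv2.resize(a,(400,300));o[:300,400:]=cv2.resize(b,(400,300))
cv2.imwrite("pics/pre.png",o[:300])
E
```

```text
(no output)
```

View pics/pre.png

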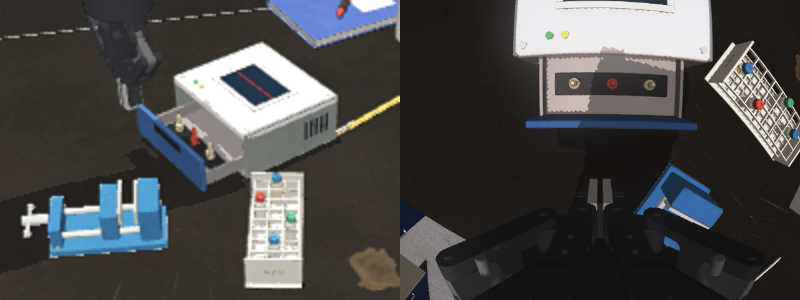

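The drawer face is square to the fingers and centred, with the vise well to the side.

Emit:
carry_out --plan '[[[0,0,0,0,0,-30,0],[0,0,0,0,0,-62,0],[0,0,0,0,0,-62,0],[0,0,0,9,4,-62,0],[0,0,0,18,8,-62,0],[0,0,0,24,11,-62,0],[0,0,0,29,13.5,-62,0],[0,0,0,34,16,-62,0],[0,0,0,39,18,-62,0],[0,0,0,44,20.5,-62,0],[0,0,0,49,23,-62,0],[0,0,0,54,25,-62,0],[0,0,0,58,27,-62,0],[0,0,0,62,29,-62,0],[0,0,0,65,30,-62,0],[0,0,0,65,30,-62,0]]]'

```text
clock: 5.05
tcp_pos: [0.4909, 0.2135, 0.0393]
orientation: [-0.0, 0.977, 0.215, 0.0]
wrist_force: [-0.8, -0.3, 0.5]
finger_gap: 0.0002
grip_force: 0.0
```

Emit:
carry_out --plan '[[[0,0,0,1.8,0.8,0,0],[0,0,0,3.6,1.7,0,0],[0,0,0,5.4,2.5,0,0],[0,0,0,5.4,2.5,0,0]]]'

```text
clock: 5.45
tcp_pos: [0.4947, 0.2152, 0.0392]
orientation: [0.0, 0.977, 0.215, -0.001]
wrist_force: [-4.8, -2.3, 3.1]
finger_gap: -0.0003
grip_force: 2.4
```

```bash
python3 - <<'E'
from h import *
a=viewer.read_camera("side")[130:280,180:380,::-1];b=viewer.read_camera("wrist")[:,:,::-1]
o=np.zeros((450,800,3),np.uint8);o[:450,:600]=cv2.resize(a,(600,450));o[:150,600:]=cv2.resize(b,(200,150));
cv2.imwrite("pics/push.png",o);print(monitor.get_state()["wrist_force"])
E
```

```text
[-4.85397139 -1.9288584   3.58185787]
```

View pics/push.png

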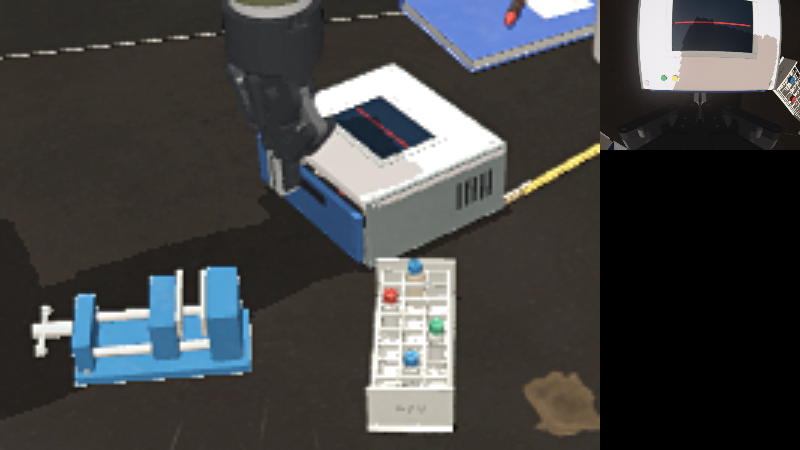

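The drawer looks nearly or fully shut. I'll press on it to confirm it's at the stop.

Emit:
carry_out --plan '[[[0,0,0,1.8,0.8,0,0],[0,0,0,3.6,1.7,0,0],[0,0,0,5.4,2.5,0,0],[0,0,0,5.4,2.5,0,0],[0,0,0,5.4,2.5,0,0]]]'

```text
clock: 6.05
tcp_pos: [0.4948, 0.2154, 0.0389]
orientation: [0.002, 0.977, 0.215, -0.006]
wrist_force: [-17.0, -11.1, 16.3]
finger_gap: 0.0
grip_force: 10.2
```

It's a firm stop at 22 N, and the TCP sits 89 mm in front of the window centre, as expected. The drawer is shut, so I'll retreat.

Emit:
carry_out --plan '[[[0,0,0,-20,-9,0,0],[0,0,0,-45,-21,0,0],[0,0,0,-45,-21,50,0],[0,0,0,-45,-21,100,0],[0,0,0,-45,-21,150,0],[0,0,0,-45,-21,180,0],[0,0,0.15,-40,-70,180,0],[0,0,0.3,-35,-120,180,0],[0,0,0.45,-30,-170,180,0],[0,0,0.6,-25,-220,180,0],[0,0,0.75,-20,-270,180,0],[0,0,0.9,-15,-320,180,0],[0,0,1.05,-10,-370,180,85],[0,0,1.2,-5,-380,180,85],[0,0,1.265,-5,-380,180,85],[0,0,1.265,-5,-380,180,85],[0,0,1.265,-5,-380,180,85],[0,0,1.265,-5,-380,180,85],[0,0,1.265,-5,-380,180,85]]]'

```text
clock: 7.95
tcp_pos: [0.4964, -0.1616, 0.2195]
orientation: [0.0, 0.661, 0.751, 0.0]
wrist_force: [0.5, 0.7, 0.6]
finger_gap: 0.0851
grip_force: 0.0
```

```bash
python3 - <<'E'
from h import *
import pickle
np.set_printoptions(precision=4,suppress=True)
c=viewer.calibration("wrist");b=viewer.read_camera("wrist")[:,:,::-1];sd=viewer.read_camera("side")[:,:,::-1]
pickle.dump(c,open("c2.pkl","wb"));cv2.imwrite("pics/wrist2.png",b);cv2.imwrite("pics/side2.png",sd)
o=np.zeros((480,800,3),np.uint8);o[:,:600]=cv2.resize(b,(600,480));o[:300,600:]=sd[130:430,180:380]
cv2.imwrite("pics/car.png",o)
s=monitor.get_state();print(c["eye"],s["tcp_pos"],s["orientation"],s["finger_gap"],s["joint_pos"])
E
```

```text
[ 0.4882 -0.0955  0.3633] [ 0.4963 -0.1614  0.2195] [0.0003 0.6603 0.751  0.0001] 0.0847501698666873 [-0.4685  0.2136 -0.1154  1.2411  0.0001  0.974 ]
```

View pics/car.png

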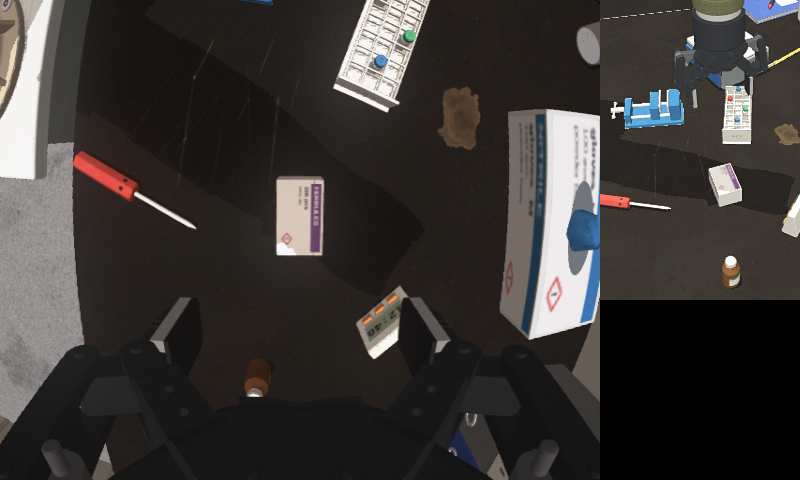

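The carton at (300,215) is straight under the gripper and in line with it. The drawer is shut, and the bystanders look untouched.

```bash
python3 - <<'E'
from h import *
import pickle
np.set_printoptions(precision=4,suppress=True)
c=pickle.load(open("c2.pkl","rb"));im=cv2.imread("pics/wrist2.png");m=np.zeros((480,640),np.uint8)
m[160:270,280:360]=(im[160:270,280:360].max(2)>85)*255
m=cv2.morphologyEx(m,cv2.MORPH_OPEN,np.ones((3,3)))
co=max(cv2.findContours(m,0,1)[0],key=cv2.contourArea);r=cv2.approxPolyDP(co,6,True)[:,0];print(r.tolist())
Q=np.array([plane(c,*q,.035,True)[:2] for q in co[:,0]])*1000
print(cv2.minAreaRect(Q.astype(np.float32)))
E
```

```text
[[298, 176], [295, 254], [342, 255], [345, 180]]
((496.4480895996094, -160.90914916992188), (45.97193908691406, 73.2811050415039), 6.837771415710449)
```

Emit:
carry_out --plan '[[[0,0,0,0,0,-50,85],[0,0,0,0,0,-100,85],[0,0,0,0,0,-140,85],[0,0,0,0,0,-170,85],[0,0,0,0,0,-190,85],[0,0,0,0,0,-205,85],[0,0,0,0,0,-216,85],[0,0,0,0,0,-216,85],[0,0,0,0,0,-216,60],[0,0,0,0,0,-216,50],[0,0,0,0,0,-216,30],[0,0,0,0,0,-216,30],[0,0,0,0,0,-216,30],[0,0,0,0,0,-216,30],[0,0,0,0,0,-216,30],[0,0,0,0,0,-216,30]]]' --squeeze 40

```text
clock: 9.65
tcp_pos: [0.4971, -0.1624, 0.0045]
orientation: [0.001, 0.66, 0.751, 0.0]
wrist_force: [-0.7, 0.2, 6.2]
finger_gap: 0.0445
grip_force: 42.4
```

Emit:
carry_out --plan '[[[0,0,0,0,0,15,30],[0,0,0,0,0,45,30],[0,0,0,0,0,85,30],[0,0,0,0,0,125,30],[0,0,0,0,0,160,30],[0,0,0,0,0,185,30],[0,0,0,0,0,185,30],[0,0,0,0,0,185,30],[0,0,0,0,0,185,30]]]'

```text
clock: 10.55
tcp_pos: [0.4952, -0.1615, 0.1868]
orientation: [-0.001, 0.66, 0.751, -0.0]
wrist_force: [0.2, 0.1, -1.7]
finger_gap: 0.0446
grip_force: 41.7
```

Emit:
carry_out --plan '[[[0,0,0.03,5,25,0,30],[0,0,0.06,13,60,0,30],[0,0,0.1,21,100,0,30],[0,0,0.13,30,140,0,30],[0,0,0.16,38,180,0,30],[0,0,0.19,46,220,0,30],[0,0,0.22,55,260,0,30],[0,0,0.25,64,300,0,30],[0,0,0.28,72,340,0,30],[0,0,0.3,79,375,0,30],[0,0,0.307,85,401,0,30],[0,0,0.307,85,401,0,30],[0,0,0.307,85,401,0,30],[0,0,0.307,85,401,0,30],[0,0,0.307,85,401,0,30]]]'

```text
clock: 12.05
tcp_pos: [0.5808, 0.2378, 0.1879]
orientation: [-0.0, 0.539, 0.843, -0.0]
wrist_force: [0.4, -0.6, -0.6]
finger_gap: 0.0445
grip_force: 41.7
```

```bash
python3 - <<'E'
from h import *
import pickle
np.set_printoptions(precision=4,suppress=True)
c=viewer.calibration("wrist");b=viewer.read_camera("wrist")[:,:,::-1];sd=viewer.read_camera("side")[:,:,::-1]
pickle.dump(c,open("c3.pkl","wb"));cv2.imwrite("pics/wrist3.png",b);cv2.imwrite("pics/side3.png",sd)
o=np.zeros((600,800,3),np.uint8);o[:480,:400]=b[:,120:520];o[:480,400:]=cv2.resize(sd[60:300,200:400],(400,480))
cv2.imwrite("pics/hover.png",o)
s=monitor.get_state();print(c["eye"],s["tcp_pos"],s["orientation"],s["finger_gap"],s["grip_force"])
E
```

```text
[0.5532 0.2983 0.3317] [0.581  0.238  0.1883] [-0.      0.5385  0.8426 -0.0001] 0.04434004591735269 41.65374755859375
```

View pics/hover.png

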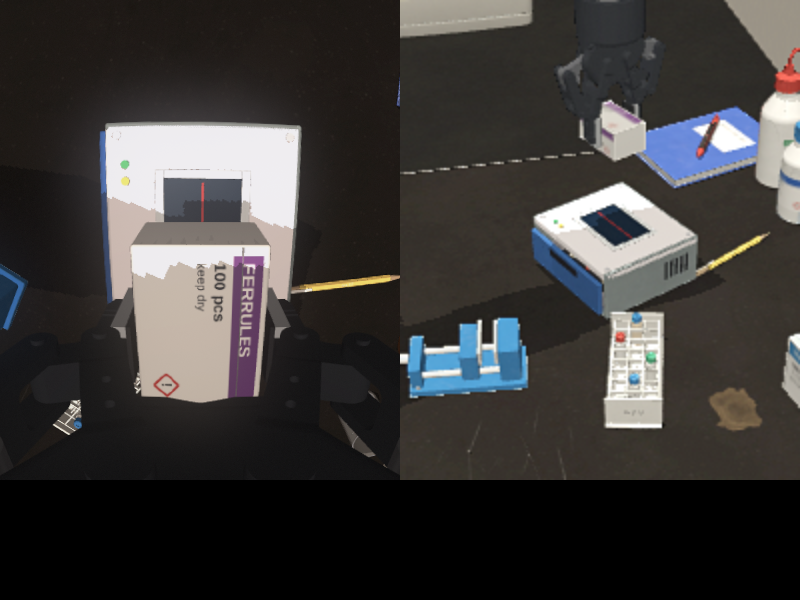

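The wrist view shows the window glass at (163–242, 178) in crop columns, the station's +y corners at (105,127) and (299,125), and the carton's far top edge from (132,247) to (269,245) with its bottom edge at row 222. In the side view the carton hangs level and the drawer is shut.

```bash
cat > m3.py <<'E'
from h import *
import pickle
np.set_printoptions(precision=4,suppress=True)
c=pickle.load(open("c3.pkl","rb"));w=lambda u,v,z:plane(c,u+120,v,z,True)[:2]
def mid(a,b,z,back,n):
    p,q=w(*a,z),w(*b,z);d=q-p;yaw=np.arctan2(d[1],d[0]);m=(p+q)/2-back*np.array([-np.sin(yaw),np.cos(yaw)])
    print(n,"width",np.linalg.norm(d),"yaw",np.degrees(yaw),"centre",m)
mid((163.5,178),(242,178.5),.070,.040,"glass");mid((155,170),(251,170),.0715,.046,"bezel");mid((106,127),(299,125),.07,.08,"station")
mid((132,247),(269.5,245.5),.2185,.035,"carton top");mid((148,222),(252.5,222.5),.1835,.035,"carton bottom")
D=viewer.calibration("side")
# height of the glass: two views (side crop 2x, offset 200,60, x-400)
k=lambda x,y:(200+(x-400)/2,60+y/2)
for a,b in (((163.5,178),(581,219)),((242,178.5),(616,205))): print("glass h",meet(ray(c,a[0]+120,a[1],True),ray(D,*k(*b))))
s=[(605,158),(645,141)] # carton underside corners in side view
for q in s: print("carton under",plane(D,*k(*q),.1835)[:2])
E
python3 m3.py
```

```text
glass width 0.0554581753461375 yaw 24.561738016166558 centre [0.582  0.2401]
bezel width 0.06733362726079394 yaw 24.940965012147903 centre [0.5824 0.2404]
station width 0.13681464719645436 yaw 25.564340216341066 centre [0.5836 0.2393]
carton top width 0.044067900244714846 yaw 25.53503383821717 centre [0.5821 0.2374]
carton bottom width 0.04290251433248861 yaw 24.604784844562268 centre [0.5813 0.2374]
glass h (array([0.5421, 0.2645, 0.0685]), np.float64(0.004062178200591015))
glass h (array([0.5924, 0.2878, 0.0675]), np.float64(0.002895029644727398))
carton under [0.5671 0.2069]
carton under [0.6203 0.2354]
```

Emit:
carry_out --plan '[[[0,0,0,0.5,2.5,-10,30],[0,0,0,0.5,2.5,-30,30],[0,0,0,0.5,2.5,-50,30],[0,0,0,0.5,2.5,-70,30],[0,0,0,0.5,2.5,-82,30],[0,0,0,0.5,2.5,-90,30],[0,0,0,0.5,2.5,-96,30],[0,0,0,0.5,2.5,-100,30],[0,0,0,0.5,2.5,-100,30],[0,0,0,0.5,2.5,-100,30],[0,0,0,0.5,2.5,-100,30],[0,0,0,0.5,2.5,-100,30],[0,0,0,0.5,2.5,-100,30]]]'

```text
clock: 13.45
tcp_pos: [0.5818, 0.2416, 0.0887]
orientation: [0.0, 0.538, 0.843, 0.0]
wrist_force: [-0.0, -0.0, 0.1]
finger_gap: 0.0445
grip_force: 41.6
```

```bash
python3 - <<'E'
from h import *
b=viewer.read_camera("wrist")[:,:,::-1];sd=viewer.read_camera("side")[:,:,::-1]
o=np.zeros((600,800,3),np.uint8);o[:480,:400]=b[:,120:520];o[:600,400:]=cv2.resize(sd[100:250,240:340],(400,600),interpolation=cv2.INTER_CUBIC)
cv2.imwrite("pics/final.png",o)
s=monitor.get_state();print(s["tcp_pos"],s["orientation"],s["qvel"],s["wrist_force"])
E
```

```text
[0.58166315 0.24161401 0.08849276] [1.37559448e-04 5.37852187e-01 8.43039138e-01 1.32368702e-04] [ 1.27302237e-05  1.69391965e-03 -7.53538430e-04 -5.18588877e-04
  6.78080996e-04  1.70361761e-03] [ 0.90460757  0.46937342 -1.50171582]
```

View pics/final.png

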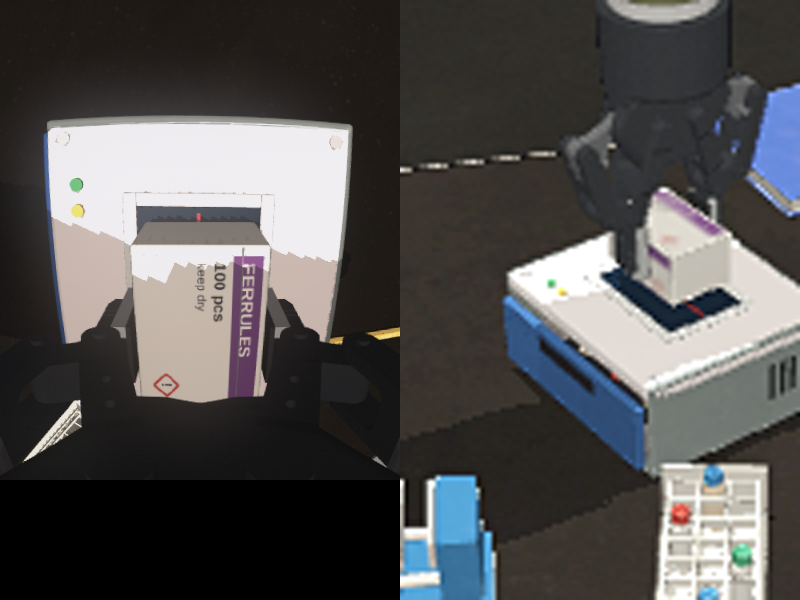

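The carton hangs level and centred in the window: glass 136–261, carton 148–252 in crop columns, with clear space below it of about 14 mm. The drawer is shut and nothing is being pressed.

```bash
python3 -c "
from workcell import order
print(order.hand_in())"
```

```text
the job is handed in; nothing more can be done
None
```

The job is handed in: the drawer was pushed shut against its stop, and the carton was held level and steady about 14 mm above the centre of the scan window (by my measurement), lined up with it and touching nothing but the gripper; no verdict came back.

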